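# Zero the packing tally by flicking its thumbwheel

### The arm

A 6-joint arm with a two-finger parallel gripper is mounted at the origin on the work surface. World frame = base frame: x ahead of the robot, y to its left, z up, the work surface at z = 0. Lengths are in mm, angles in rad, forces in N, time in s.
With the tool pointing down it reaches from about 350 to 875 mm from the base axis. Payload 4.2 kg.
Tool frame: the origin (TCP) lies midway between the tips of the shut fingers; the grasp point (between the pads) lies 19 mm behind it; z points along the fingers, y is the direction in which the jaws open and shut (so a half turn about z gives the same grasp; the last joint's range is limited). The gripper opens to 85 mm and grips with 20 to 120 N. Pads are 22 mm wide; open, the fingers measure 114 mm over their backs; the gripper's body (76 mm by 85 mm) begins 54 mm behind the grasp point. The pads swing forward as they close: fully open they stand 13 mm farther back than shut.
Start: joints at [1.468, 0.385, 0.008, 0, -1.194, -0.259], TCP at [221.191, 584.529, 231.312] pointing down, gripper open.
Joint ranges: [-3.14, 3.14], [-1.21, 2.06], [-1.07, 1.41], [-3.16, 2.05], [-2.99, -0.16], [-3.1, 3.1]. Speed limits (rad/s): [2.79, 2.79, 3.14, 3.14, 3.14, 3.14].

### API

Orientations are given as a unit quaternion [x, y, z, w].
In Python, from bench import readout, optics, workorder, nets gives the robot as it stands. The module is installed in compiled form; this text tells all that it offers.
- The arm moves only by the tool move_arm, never from a script. Its argument "steps" is a list of rows, each a list of 7 numbers: the opening, from -1 (shut) to 1 (fully open), so that 0 is half open, then the shift along the world's x, y, z in mm, then the turn, a rotation vector about the world's x, y, z in rad. In form: [[gripper, tx, ty, tz, wx, wy, wz], ...]. A call has 1 to 5 rows; each row is the pose to reach, as a shift and turn from the pose commanded when the call began; what a row does not reach only later rows make up. A row lasts 1/12 s, in which the tool goes at most 41.7 mm and 7.16 degrees, less where a joint would pass 70% of its speed; a pose out of reach is approached as far as the arm can. A call with a gripper value outside its range is refused whole. The fingers move at their own pace and stop on an object; the grip force is fixed at half the most. Time passes only in rows, so rows that repeat a pose let the fingers close. It gives the time, the measured TCP pose, the force and the opening at its end, in the units of the state.
- readout.read_state(): the state, without advancing time (a new reading comes with each control period).
- optics.get_image(name): name is "scene" or "top"; returns a dict with "frame" (420x560x3 uint8, blue, green, red), "fx", "fy", "cx", "cy" (pixels), "k1" (the pictures are not rectified: a ray, as slopes to the right and down, at radius r is drawn at 1 + k1 r^2 times it, then the intrinsics apply), "rvec" (rotation vector, rad) and "tvec" (3), from world to camera coordinates, as OpenCV has them. Camera axes: x right, y down, z forward; pixel columns grow to the right and rows downward; lengths in mm; the calibration is good to about 2 mm. A picture is of the moment at which its call begins. There is no depth.
- workorder.job_done(): hands the job in, once; it reports no verdict.
Trained networks look in a picture, given as the dict that the camera call returned (one of the last four; its "shot" number tells which), for a name from the list of things; names that differ only in an ending like _2 or _b are one class to them, and where a whole thing is asked for, a point or a joint stands for the part that bears it (a point fixed in the world has none). Each returns a list of dicts, best first, with "conf" (0 to 1); they miss things now and then, are a little off and sometimes report something else, mostly with a low value. They report only what shows in the picture. A call takes as long as a camera call. They do not tell look-alikes from the thing itself.
- nets.silhouettes(name, picture): "region" (420x560 bool, what is visible of it) and "extent" ([left, top, right, bottom] in pixels, round what is visible of it).
- nets.tip_of(name, picture): "uv" ([column, row] in pixels: a listed point, or the origin of a listed thing).
The state is a dict: "clock": time; "joints": joint angles; "joint_vel": joint speeds; "joint_efforts": joint torques, N m; "position": TCP position; "ee_rot": TCP orientation; "contact_force": force on the tool from outside, world axes, zero at the start; "wrist_torque": the same for the moment, N m; "gripper_width": finger opening in mm.
Only numpy, scipy, OpenCV 4.12 (cv2) and the standard library are available. Lean on these libraries where they do the work, as an engineer would, in place of code of your own. Each camera call takes 0.05 s, during which the arm holds its last target.

### The job

A new box of singles is about to be packed, so bring the larger of the two desk tally counters to zero: with a fingertip, flick the edge of its toothed wheel clockwise (seen from above), just as many clicks as it takes for its pointer hand to stand at the long zero mark, without running past the mark. Leave the smaller counter's wheel as it is and everything else lying where it is, nothing lifted. Finish with the wheel at rest in its zero click and the fingers clear of it.

Things in the scene. Friction and masses are not known exactly. Their poses are not given: they have to be found in the camera images.
- tally: The larger tally counter, fixed: grey housing 140 mm wide. Origin on the wheel's vertical axis at table height; z up, x from its open front to its back (yaw 0: away from the robot), y to its left (yaw 0: robot's left). Housing: x -12 to 96, y -70 to 70, z 0 to 62 mm. In front of it a round cover of radius 36 mm about the axis, z 48 to 69 mm, carries the white dial.
- tally_hub (a point): Centre of the larger counter's black wheel, on its axis, 37 mm up; axes as tally. The wheel lies flat, z 30 to 44 mm: a disc of radius 40 mm with 8 radial teeth 6 mm thick reaching to radius 61 mm. Its front half sticks out of the housing, free from above. At rest in a click a gap looks straight to the front (-x): the nearest teeth stand 22.5 and 67.5 degrees either side of -x.
- tally_wheel (a joint): Angle of the larger wheel, rad, growing clockwise from above (front teeth move to +y of tally). 0: hand at the zero mark. No stops; a spring click every 0.785 rad (45 degrees). Starts 2, 3 or 4 clicks short of 0 (-1.57, -2.36, -3.14). About 4 N at a tooth's end turns it; past half a click the spring pulls it on into the next click, before that it springs back.
- tally_handtip (a point): Tip of the black hand on the larger counter's white dial; the hand turns with the wheel, 26 mm from the axis to the tip, 65 mm above the surface, behind a clear window.
- tally_zero (a point): Middle of the zero mark of the larger counter: a black bar 40 mm long and 6 mm wide on top of the housing, pointing from the dial straight to the back of the housing, 58 mm behind the wheel axis. The other seven clicks are marked by small round pips on the dial.
- mini: The smaller tally counter, to be left alone: the same build and heights with a housing 101 mm wide, wheel radius 44 mm; frame as for tally. Fixed.
- mini_tooth (a point): Outer end of one tooth of the smaller counter's wheel, 43 mm from its axis, 37 mm high; shows whether that wheel has been turned.
- weight: Bystander: stepped round aluminium record weight, 72 mm across, 55 mm high. Origin under its centre.
- brush: Bystander: record brush with dark wooden back, 90 x 30 x 32 mm high. Origin under its centre.
- cleaner: Bystander: white bottle with a black cap, 48 mm across, 130 mm high. Origin under its centre.
- mug: Bystander: white mug, 80 mm across, 90 mm high. Origin under its centre.
- tape: Bystander: roll of tan tape lying flat, 90 mm across, 24 mm high. Origin under its centre.
- adaptor: Bystander: small aluminium ring, 38 mm across, 12 mm high. Origin under its centre.
There are look-alikes about, which are no part of the job. What is shaped like the tally but purple is not meant.

How it is judged:
By the outcome, as a careful person would: the job done as asked, in the order asked, and still so for the second after the job is handed in, with the robot touching nothing.
It also fails if it takes over 54 s, if anything falls off the work surface, if the arm or the gripper's body presses on something with over 40 N, if the wrist force passes 120 N, or if a joint passes its speed limit or range.

## Working session

There is one attempt and no reset: what is moved stays moved. The work goes in short steps, Python scripts to look and compute and a tool call to move; the robot and the scene stay as the last step left them, time stands still between calls to the robot, and variables do not carry over. Pictures are saved under pics/ and viewed, and the job is handed in when it is done.

Besides the shell and the picture viewer there is one more tool, called by a JSON object that holds its "api" and its "payload", one argument or row to a line. move_arm: Moves the arm, as the interface text tells. Its arguments: {"type":"object","properties":{"steps":{"type":"array","items":{"type":"array","items":{"type":"number"}}}},"required":["steps"]}

```bash
mkdir -p pics; cat > h.py <<'E'
import numpy as np,cv2
from bench import readout, optics, workorder, nets
def ray(p,uv):
    K=np.array([[p['fx'],0,p['cx']],[0,p['fy'],p['cy']],[0,0,1.]])
    d=np.array([p['k1'],0,0,0,0],float)
    n=cv2.undistortPoints(np.array([[uv]],float),K,d)[0,0]
    R=cv2.Rodrigues(np.array(p['rvec'],float))[0];t=np.array(p['tvec'],float).ravel()
    return -R.T@t, R.T@np.array([n[0],n[1],1])
def at_z(p,uv,z):
    c,d=ray(p,uv); return c+d*(z-c[2])/d[2]
def proj(p,X):
    K=np.array([[p['fx'],0,p['cx']],[0,p['fy'],p['cy']],[0,0,1.]])
    return cv2.projectPoints(np.array(X,float).reshape(-1,1,3),np.array(p['rvec'],float),np.array(p['tvec'],float),K,np.array([p['k1'],0,0,0,0],float))[0][:,0]
E
python3 - <<'E'
from h import *
s=readout.read_state();print({k:np.round(v,3) for k,v in s.items()})
for c in('scene','top'):
    p=optics.get_image(c);cv2.imwrite(f'pics/{c}0.png',p['frame'])
    for n,z in(('tally',0),('tally_hub',37),('tally_handtip',65),('tally_zero',62),('mini',0),('mini_tooth',37),('cleaner',0),('mug',0),('weight',0)):
        for r in nets.tip_of(n,p)[:4]: print(c,n,round(r['conf'],2),np.round(r['uv'],1),np.round(at_z(p,r['uv'],z),0))
E
```

```text
{'clock': np.float64(0.0), 'joints': array([ 1.468,  0.386,  0.007, -0.   , -1.194, -0.259]), 'joint_vel': array([ 0.002, -0.   , -0.   , -0.001, -0.001, -0.002]), 'joint_efforts': array([-1.000e-03, -3.923e+01,  1.884e+01,  4.186e+00, -5.000e-03,
        0.000e+00]), 'position': array([221.005, 583.997, 230.206]), 'ee_rot': array([ 0.984, -0.18 , -0.   ,  0.001]), 'contact_force': array([-0.902, -0.258,  0.657]), 'wrist_torque': array([-0.025, -0.038, -0.028]), 'gripper_width': np.float64(85.775)}
scene tally 0.96 [363.5 281.8] [586. 282.   0.]
scene tally 0.6 [389.5 220.2] [353. 224.   0.]
scene tally_hub 0.59 [393.5 206.7] [335. 220.  37.]
scene tally_hub 0.56 [366.6 273. ] [585. 285.  37.]
scene tally_hub 0.28 [347.5 280.7] [634. 262.  37.]
scene tally_handtip 0.62 [374.8 262.4] [566. 292.  65.]
scene tally_zero 0.59 [347.6 280.2] [650. 270.  62.]
scene tally_zero 0.58 [386.4 214.9] [401. 231.  62.]
scene tally_zero 0.3 [364.6 271. ] [602. 286.  62.]
scene cleaner 0.78 [243.8 256.6] [714.  -8.   0.]
scene mug 0.56 [452.  269.1] [410. 437.  -0.]
scene weight 0.73 [273.5 234.3] [603.   1.   0.]
top tally 0.95 [202.1 302.3] [338. 213.   0.]
top tally 0.9 [179.7 208.2] [584. 272.   0.]
top tally_hub 0.85 [169.8 204.8] [587. 290.  37.]
top tally_hub 0.77 [194.4 302.9] [337. 226.  37.]
top tally_handtip 0.7 [170.  214.7] [556. 282.  65.]
top tally_zero 0.87 [194.8 276.8] [400. 220.  62.]
top tally_zero 0.7 [180.7 178.9] [648. 256.  62.]
top mini 0.84 [381.  215.7] [ 549. -255.    0.]
top cleaner 0.83 [282.6 158.9] [710.  -3.   0.]
top mug 0.92 [118.5 272.7] [418. 432.   0.]
top mug 0.45 [381.2 214.9] [ 551. -256.    0.]
top weight 0.8 [282.6 194.9] [612.  -0.   0.]
```

View pics/scene0.png

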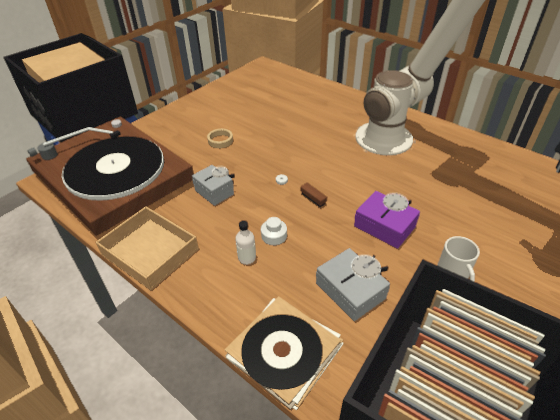

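View pics/top0.png

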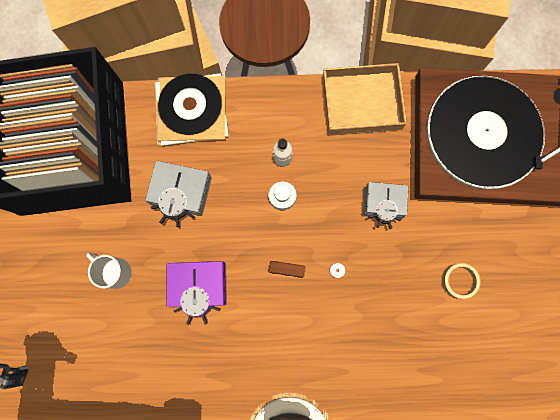

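```bash
python3 - <<'E'
import cv2
a=cv2.imread('pics/top0.png')[150:350,110:250]; cv2.imwrite('pics/top0c.png',cv2.resize(a,None,fx=3,fy=3,interpolation=cv2.INTER_CUBIC))
a=cv2.imread('pics/scene0.png')[180:320,310:450]; cv2.imwrite('pics/scene0c.png',cv2.resize(a,None,fx=4,fy=4,interpolation=cv2.INTER_CUBIC))
E
```

```text
(no output)
```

View pics/top0c.png

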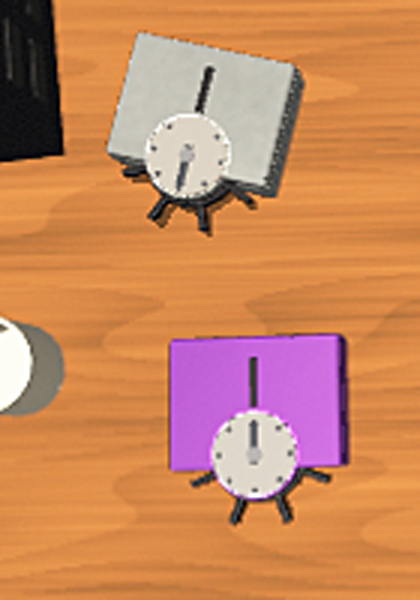

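View pics/scene0c.png

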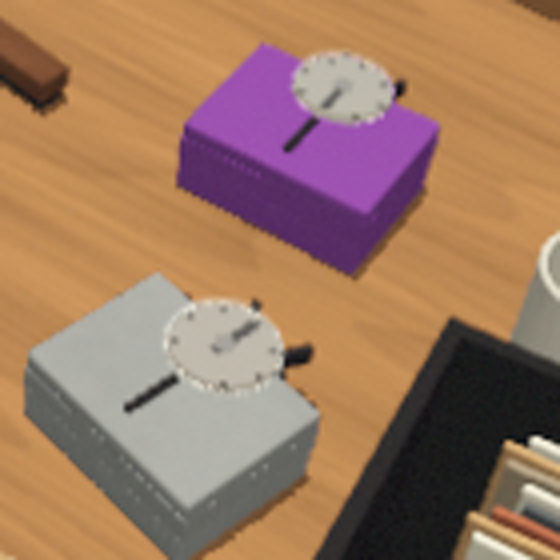

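The three candidates in the top picture are grey at (178,190), purple at (195,290), which is excluded, and a smaller grey one at (386,205), which is the mini. The target is the larger grey one. Its hand points straight to the front, opposite the mark, which means 4 clicks. Next I fit its pose.

```bash
cat >> h.py <<'E'
def T(x,y,yaw,P):
    c,s=np.cos(yaw),np.sin(yaw);P=np.atleast_2d(P).astype(float)
    return np.c_[x+c*P[:,0]-s*P[:,1], y+s*P[:,0]+c*P[:,1], P[:,2]]
E
python3 - <<'E'
from h import *
from scipy.optimize import least_squares
p=optics.get_image('top');q=optics.get_image('scene')
P=np.array([[96,70,62],[96,-70,62],[-12,-70,62],[-12,70,62],[78,0,62],[38,0,62],[0,0,69],[-26,0,65]])
U=np.array([[140,33],[302,66],[275,195],[108,152],[209,67],[199,112],[188,155],[180,190]])/3+[110,150]-1/3
Ps=np.array([[96,70,62],[96,-70,62],[-12,-70,62],[78,0,62],[0,0,69]])
Us=np.array([[185,502],[30,355],[158,275],[127,408],[223,344]])/4+[310,180]-.4
f=lambda v:(proj(p,T(*v,P))-U).ravel()
g=lambda v:(proj(q,T(*v,Ps))-Us).ravel()
for F in (f,g,lambda v:np.r_[f(v),g(v)]):
    r=least_squares(F,[585,285,-.2],x_scale=[1,1,.01],loss='soft_l1');print(np.round(r.x,3),np.round(r.fun,1))
v=r.x
for pic,nm,o,sz,k in((p,'top',(130,140),110,6),(q,'scene',(310,240),100,6)):
    im=pic['frame'][o[1]:o[1]+sz,o[0]:o[0]+sz].copy();im=cv2.resize(im,None,fx=k,fy=k,interpolation=cv2.INTER_CUBIC)
    def dr(X,c,cl=False):
        u=((proj(pic,X)-o+.5)*k).astype(int); cv2.polylines(im,[u],cl,c,1)
    dr(T(*v,P[:4]),(0,0,255),True)
    a=np.linspace(0,2*np.pi,40);dr(T(*v,np.c_[36*np.cos(a),36*np.sin(a),0*a+69]),(0,255,0))
    for d in(-67.5,-22.5,22.5,67.5):
        d=np.radians(d);dr(T(*v,[[-40*np.cos(d),40*np.sin(d),44],[-61*np.cos(d),61*np.sin(d),44]]),(255,0,255))
    cv2.imwrite(f'pics/fit_{nm}.png',im)
E
```

```text
[ 5.88227e+02  2.75295e+02 -2.48000e-01] [ 0.  -0.3 -1.1  0.1 -2.6 -1.9 -0.4  0.5  1.5  0.7  0.9  0.7  0.1  0.3
  0.5 -1.1]
[ 5.89864e+02  2.81248e+02 -2.50000e-01] [ 0.4  2.1 -1.2 -0.9  0.2 -1.3 -0.3  1.1  0.5 -0.6]
[ 5.88050e+02  2.77401e+02 -2.43000e-01] [-1.  -0.1 -2.1  0.  -3.4 -2.  -1.2  0.7  0.6  0.8 -0.   0.8 -0.8  0.4
 -0.3 -1.  -0.3  0.7 -2.  -2.  -0.8 -2.3 -1.1 -0.1 -0.5 -1.8]
```

View pics/fit_top.png

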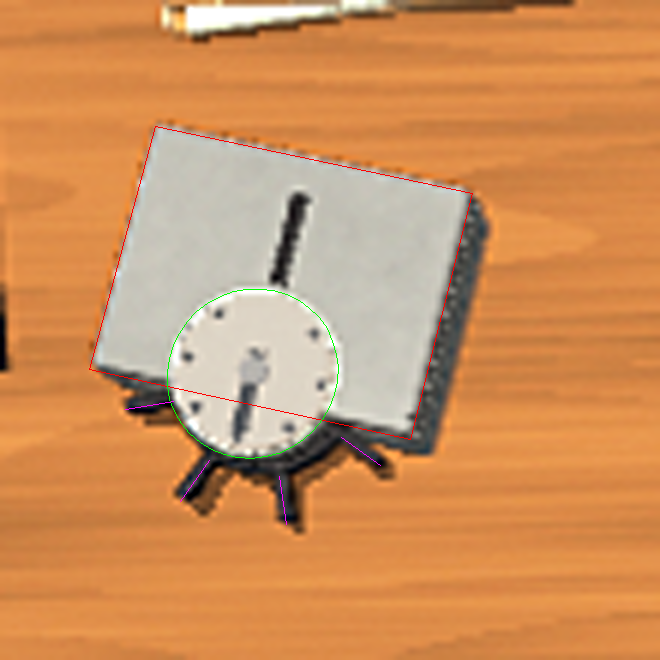

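View pics/fit_scene.png

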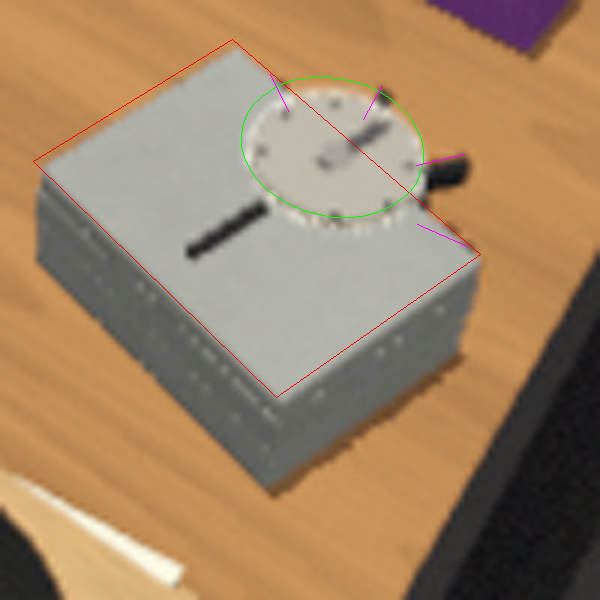

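The top fit is within about 1 px: hub at about (588, 277), yaw -0.245. The scene camera agrees to about 4 mm. The hand is 180° from the mark, so 4 clicks. The plan is to shut the fingers with the 22 mm side tangential, push the tooth at -22.5° to about +22.5° along tally y, pull back to the front, and repeat.

{"api": "move_arm", "payload": {
  "steps": [
    [-1, 18, -22, -6, 0, 0, -0.097],
    [-1, 36, -44, -12, 0, 0, -0.194],
    [-1, 54, -65, -18, 0, 0, -0.291],
    [-1, 72, -87, -24, 0, 0, -0.388],
    [-1, 90, -109, -30, 0, 0, -0.485]
  ]
}}

```text
clock: 1.52
position: [311.8, 474.5, 201.2]
ee_rot: [0.911, -0.413, 0.0, -0.0]
contact_force: [-0.2, 0.2, 0.1]
gripper_width: 25.7
```

{"api": "move_arm", "payload": {
  "steps": [
    [-1, 18, -22, -6, 0, 0, -0.097],
    [-1, 36, -44, -12, 0, 0, -0.194],
    [-1, 54, -65, -18, 0, 0, -0.291],
    [-1, 72, -87, -24, 0, 0, -0.388],
    [-1, 90, -109, -30, 0, 0, -0.485]
  ]
}}

```text
clock: 1.93
position: [401.9, 365.5, 171.3]
ee_rot: [0.785, -0.62, 0.0, -0.0]
contact_force: [0.4, -0.2, 0.1]
gripper_width: -0.3
```

{"api": "move_arm", "payload": {
  "steps": [
    [-1, 18, -22, -10, 0, 0, -0.097],
    [-1, 36, -44, -20, 0, 0, -0.194],
    [-1, 54, -65, -30, 0, 0, -0.291],
    [-1, 72, -87, -40, 0, 0, -0.388],
    [-1, 90, -109, -50, 0, 0, -0.485]
  ]
}}

```text
clock: 2.35
position: [492.1, 256.5, 121.1]
ee_rot: [-0.613, 0.79, 0.0, 0.0]
contact_force: [-0.1, 0.3, -0.4]
gripper_width: 0.1
```

{"api": "move_arm", "payload": {
  "steps": [
    [-1, 0, 0, -20, 0, 0, 0],
    [-1, 0, 0, -45, 0, 0, 0],
    [-1, 0, 0, -70, 0, 0, 0],
    [-1, 0, 0, -92, 0, 0, 0],
    [-1, 0, 0, -92, 0, 0, 0]
  ]
}}

```text
clock: 2.77
position: [488.8, 255.3, 25.2]
ee_rot: [-0.614, 0.789, -0.0, -0.004]
contact_force: [-0.0, -0.7, 0.2]
gripper_width: -0.0
```

```bash
cat > look.py <<'E'
from h import *
import sys
s=readout.read_state();print(round(float(s['clock']),2),np.round(s['position'],1),np.round(s['ee_rot'],3),np.round(s['contact_force'],1),np.round(s['gripper_width'],1))
v=(588,277,-.245)
p=optics.get_image('top');q=optics.get_image('scene')
e=np.array(s['position'][:2])-v[:2];c,sn=np.cos(v[2]),np.sin(v[2]);print('tally xy',np.round([c*e[0]+sn*e[1],-sn*e[0]+c*e[1]],1))
a=cv2.resize(p['frame'][150:250,120:220],None,fx=4,fy=4,interpolation=cv2.INTER_CUBIC)
b=cv2.resize(q['frame'][220:320,320:420],None,fx=4,fy=4,interpolation=cv2.INTER_CUBIC)
cv2.imwrite(f'pics/{sys.argv[1]}.png',np.hstack([a,b]))
E
python3 look.py l1
```

```text
2.77 [488.8 255.3  25.2] [-0.614  0.789 -0.    -0.004] [-0.  -0.7  0.2] -0.0
tally xy [-91.  -45.1]
```

View pics/l1.png

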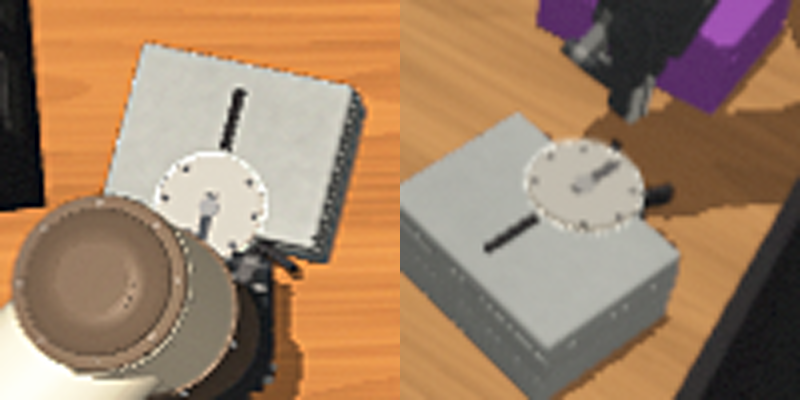

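The fingers are in front at tally (-91, -45) and clear of the wheel. The scene view shows the dial and hand well. Next: move in and push once.

{"api": "move_arm", "payload": {
  "steps": [
    [-1, 10, -2.5, 0, 0, 0, 0],
    [-1, 20, -5, 0, 0, 0, 0],
    [-1, 29, -7, 0, 0, 0, 0],
    [-1, 30.5, -2, 0, 0, 0, 0],
    [-1, 32, 3, 0, 0, 0, 0]
  ]
}}

```text
clock: 3.28
position: [524.0, 260.3, 29.9]
ee_rot: [-0.614, 0.789, 0.0, 0.0]
contact_force: [-1.8, -1.3, 1.5]
gripper_width: -0.2
```

{"api": "move_arm", "payload": {
  "steps": [
    [-1, 1.5, 6, 0, 0, 0, 0],
    [-1, 3, 12, 0, 0, 0, 0],
    [-1, 4.5, 18, 0, 0, 0, 0],
    [-1, 6, 24, 0, 0, 0, 0],
    [-1, 7.5, 30, 0, 0, 0, 0]
  ]
}}

```text
clock: 3.7
position: [531.6, 292.3, 29.6]
ee_rot: [-0.615, 0.788, 0.0, 0.001]
contact_force: [0.5, -0.3, -0.5]
gripper_width: 0.2
```

```bash
python3 look.py l2
```

```text
3.7 [531.6 292.3  29.6] [-0.615  0.788  0.     0.001] [ 0.5 -0.3 -0.5] 0.2
tally xy [-58.4   1.2]
```

View pics/l2.png

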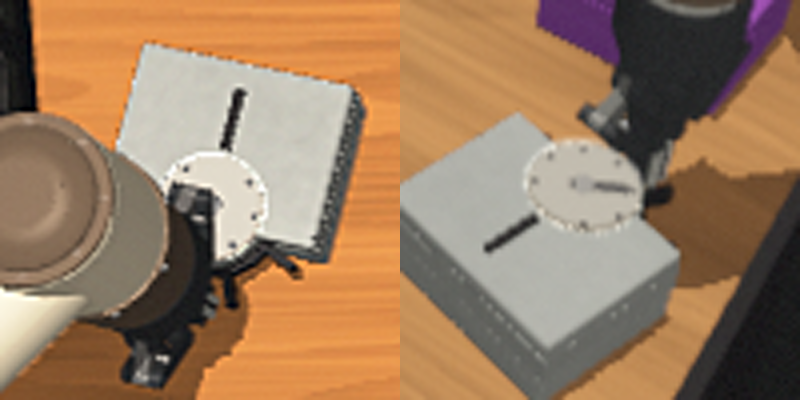

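The hand has moved one click, from front to front-left. I'll pull back to the front and repeat the same stroke.

{"api": "move_arm", "payload": {
  "steps": [
    [-1, -15, 3.5, 0, 0, 0, 0],
    [-1, -29, 7, 0, 0, 0, 0],
    [-1, -32, -6, 0, 0, 0, 0],
    [-1, -36, -20, 0, 0, 0, 0],
    [-1, -39.5, -33, 0, 0, 0, 0]
  ]
}}

```text
clock: 4.22
position: [491.1, 257.1, 29.5]
ee_rot: [-0.615, 0.788, 0.0, 0.001]
contact_force: [0.7, -0.8, 0.2]
gripper_width: -0.1
```

{"api": "move_arm", "payload": {
  "steps": [
    [-1, 0, 0, 0, 0, 0, 0],
    [-1, 14, -3.5, 0, 0, 0, 0],
    [-1, 29, -7, 0, 0, 0, 0],
    [-1, 30.5, -2, 0, 0, 0, 0],
    [-1, 32, 3, 0, 0, 0, 0]
  ]
}}

```text
clock: 4.63
position: [523.9, 260.2, 29.3]
ee_rot: [-0.614, 0.789, -0.0, -0.0]
contact_force: [-1.0, -1.8, 1.5]
gripper_width: -0.1
```

{"api": "move_arm", "payload": {
  "steps": [
    [-1, 1.5, 6, 0, 0, 0, 0],
    [-1, 3, 12, 0, 0, 0, 0],
    [-1, 4.5, 18, 0, 0, 0, 0],
    [-1, 6, 24, 0, 0, 0, 0],
    [-1, 7.5, 30, 0, 0, 0, 0]
  ]
}}

```text
clock: 5.05
position: [531.5, 292.4, 29.6]
ee_rot: [-0.615, 0.788, -0.0, 0.002]
contact_force: [-0.0, 0.8, -0.3]
gripper_width: 0.0
```

```bash
python3 look.py l3
```

```text
5.05 [531.5 292.4  29.6] [-0.615  0.788 -0.     0.002] [-0.   0.8 -0.3] 0.0
tally xy [-58.5   1.2]
```

View pics/l3.png

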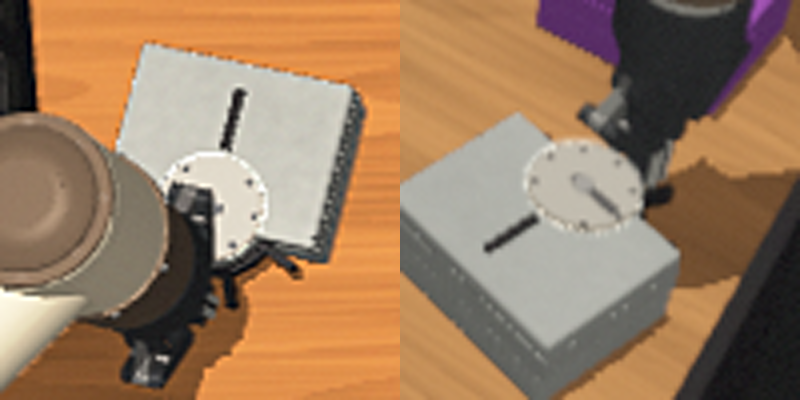

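The second click is done: the hand now points 90° short of the mark, toward (620,218). Third stroke.

{"api": "move_arm", "payload": {
  "steps": [
    [-1, -15, 3.5, 0, 0, 0, 0],
    [-1, -29, 7, 0, 0, 0, 0],
    [-1, -32, -6, 0, 0, 0, 0],
    [-1, -36, -20, 0, 0, 0, 0],
    [-1, -39.5, -33, 0, 0, 0, 0]
  ]
}}

```text
clock: 5.57
position: [491.2, 257.2, 29.6]
ee_rot: [-0.615, 0.788, 0.0, 0.001]
contact_force: [-0.2, -0.1, -1.2]
gripper_width: 0.3
```

{"api": "move_arm", "payload": {
  "steps": [
    [-1, 0, 0, 0, 0, 0, 0],
    [-1, 14, -3.5, 0, 0, 0, 0],
    [-1, 29, -7, 0, 0, 0, 0],
    [-1, 30.5, -2, 0, 0, 0, 0],
    [-1, 32, 3, 0, 0, 0, 0]
  ]
}}

```text
clock: 5.98
position: [523.9, 260.2, 29.3]
ee_rot: [-0.614, 0.789, -0.0, -0.0]
contact_force: [-1.8, -1.3, 1.6]
gripper_width: 0.0
```

{"api": "move_arm", "payload": {
  "steps": [
    [-1, 1.5, 6, 0, 0, 0, 0],
    [-1, 3, 12, 0, 0, 0, 0],
    [-1, 4.5, 18, 0, 0, 0, 0],
    [-1, 6, 24, 0, 0, 0, 0],
    [-1, 7.5, 30, 0, 0, 0, 0]
  ]
}}

```text
clock: 6.4
position: [531.5, 292.4, 29.6]
ee_rot: [-0.615, 0.788, -0.0, 0.002]
contact_force: [-0.6, 0.6, -0.3]
gripper_width: -0.2
```

```bash
python3 look.py l4
```

```text
6.4 [531.5 292.4  29.6] [-0.615  0.788 -0.     0.002] [-0.6  0.6 -0.3] -0.2
tally xy [-58.5   1.2]
```

View pics/l4.png

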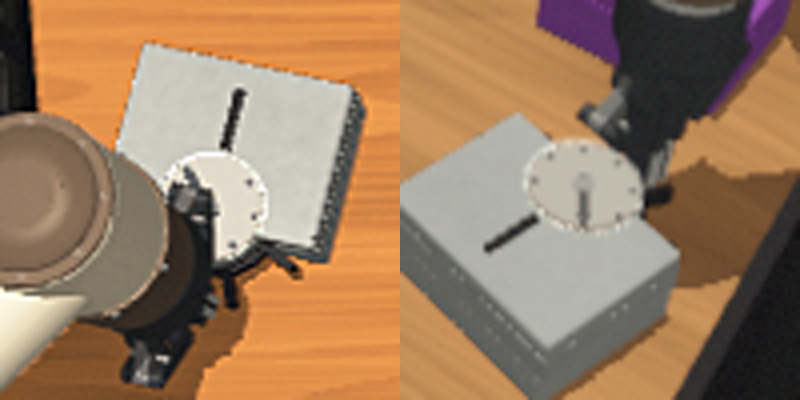

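The third click is done: the hand points to (584,225), one click short of the mark. Now the last stroke, then clear.

{"api": "move_arm", "payload": {
  "steps": [
    [-1, -15, 3.5, 0, 0, 0, 0],
    [-1, -29, 7, 0, 0, 0, 0],
    [-1, -32, -6, 0, 0, 0, 0],
    [-1, -36, -20, 0, 0, 0, 0],
    [-1, -39.5, -33, 0, 0, 0, 0]
  ]
}}

```text
clock: 6.92
position: [491.2, 257.2, 29.6]
ee_rot: [-0.615, 0.788, 0.0, 0.001]
contact_force: [-0.1, 0.3, 0.6]
gripper_width: -0.1
```

{"api": "move_arm", "payload": {
  "steps": [
    [-1, 0, 0, 0, 0, 0, 0],
    [-1, 14, -3.5, 0, 0, 0, 0],
    [-1, 29, -7, 0, 0, 0, 0],
    [-1, 30.5, -2, 0, 0, 0, 0],
    [-1, 32, 3, 0, 0, 0, 0]
  ]
}}

```text
clock: 7.33
position: [523.9, 260.2, 29.4]
ee_rot: [-0.614, 0.789, -0.0, -0.0]
contact_force: [-1.5, -2.8, 1.5]
gripper_width: 0.0
```

{"api": "move_arm", "payload": {
  "steps": [
    [-1, 1.5, 6, 0, 0, 0, 0],
    [-1, 3, 12, 0, 0, 0, 0],
    [-1, 4.5, 18, 0, 0, 0, 0],
    [-1, 6, 24, 0, 0, 0, 0],
    [-1, 7.5, 30, 0, 0, 0, 0]
  ]
}}

```text
clock: 7.75
position: [531.5, 292.4, 29.6]
ee_rot: [-0.615, 0.788, -0.0, 0.002]
contact_force: [0.0, -0.7, -0.5]
gripper_width: -0.1
```

{"api": "move_arm", "payload": {
  "steps": [
    [-1, -10, 2.5, 0, 0, 0, 0],
    [-1, -20, 5, 0, 0, 0, 0],
    [-1, -29, 7, 0, 0, 0, 0],
    [-1, -29, 7, 20, 0, 0, 0],
    [-1, -29, 7, 50, 0, 0, 0]
  ]
}}

```text
clock: 8.17
position: [498.4, 296.2, 77.0]
ee_rot: [-0.615, 0.788, -0.0, -0.004]
contact_force: [0.5, 0.7, 0.1]
gripper_width: -0.2
```

{"api": "move_arm", "payload": {
  "steps": [
    [-1, 0, 0, 30, 0, 0, 0],
    [-1, 0, 0, 60, 0, 0, 0],
    [-1, -25, 25, 80, 0, 0, 0],
    [-1, -50, 50, 100, 0, 0, 0],
    [-1, -75, 75, 110, 0, 0, 0]
  ]
}}

```text
clock: 8.58
position: [426.0, 373.7, 192.6]
ee_rot: [-0.615, 0.789, 0.001, 0.003]
contact_force: [-0.1, 0.6, 0.1]
gripper_width: -0.0
```

{"api": "move_arm", "payload": {
  "steps": [
    [-1, -30, 25, 0, 0, 0, 0],
    [-1, -60, 50, 0, 0, 0, 0],
    [-1, -60, 50, 0, 0, 0, 0],
    [-1, -60, 50, 0, 0, 0, 0],
    [-1, -60, 50, 0, 0, 0, 0]
  ]
}}

```text
clock: 9.0
position: [365.9, 422.3, 189.3]
ee_rot: [-0.615, 0.788, -0.0, -0.0]
contact_force: [-0.4, -0.5, -0.0]
gripper_width: 0.1
```

```bash
python3 look.py l5; python3 - <<'E'
from h import *
for c in('top','scene'): cv2.imwrite(f'pics/{c}_end.png',optics.get_image(c)['frame'])
E
```

```text
9.0 [365.9 422.3 189.3] [-0.615  0.788 -0.    -0.   ] [-0.4 -0.5 -0. ] 0.1
tally xy [-250.7   87.1]
```

View pics/l5.png

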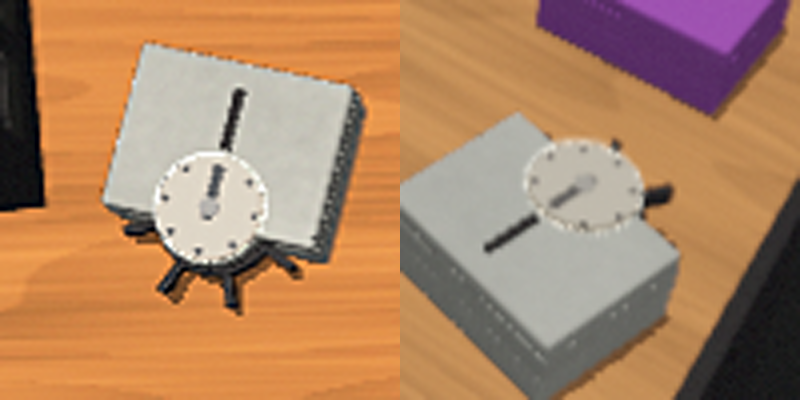

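View pics/top_end.png

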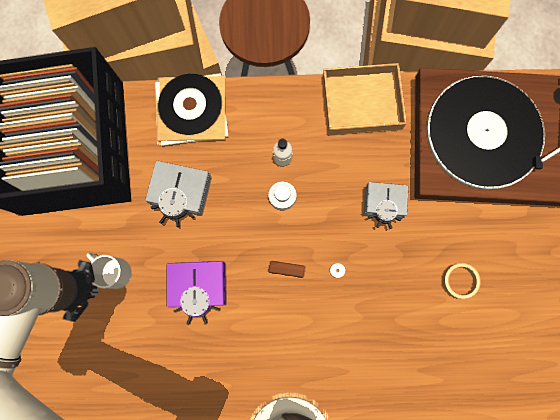

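The hand lies in line with the zero mark in both views. The mug, the mini and all the other things are where they were, and the gripper is clear above the table at z = 189 mm.

```bash
python3 -c "
from bench import workorder;print(workorder.job_done())"
```

```text
the job is handed in; nothing more can be done
None
```

The larger grey counter is at zero, and I've handed the job in at about 9 s of the 54 s allowed. Its hand started 180° from the mark, so I pushed a wheel tooth clockwise with the shut fingertips in four strokes. A picture after each stroke showed exactly one click.

**Last checks:**
- **Zero mark:** the hand lines up with the zero mark in both camera views, and the wheel is at rest in its click with a gap facing the front.
- **Fingers:** they are well clear of the counter, at a height of 189 mm. The wrist-force readings at the end of each move never went above about 4 N.
- **Other things:** the smaller counter, the purple look-alike and the bystanders look unmoved. I checked this by eye only, comparing the top pictures from start and end.

**Disagreement:** the two cameras put the counter's position a few mm apart. I used a value in between, and the strokes had enough margin that it made no difference.

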